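Level the book cradle and zero its tilt gauge

TASK

Get the book cradle ready for scanning: turn its round white tilt knob until the hinged black plate sits level, then turn the bezel of the dial gauge at the cradle's other end until its zero mark stands at the tip of the pointer. Work only through the knob and the bezel (do not push on the plate), let go at the end, and leave the book, the computer mouse and the cup where they are.

Things in the scene. Friction and masses are not known exactly. Their poses are not given: they have to be found in the camera images.
- cradle: Book cradle, fixed to the desk: dark steel base board 200 (x) x 420 (y) x 14 mm; origin at the centre of its underside; at yaw 0 its x points away from the robot. At y = -165 mm a black gear housing (76 x 72 mm, top 80 mm above the desk) carries the tilt knob; at y = +165 mm an aluminium housing (62 x 62 mm, top 72 mm) carries the dial gauge. Brackets at y = +-110 mm, 80 mm high, carry the plate.
- cradle_plate: Hinged black plate between the brackets, 180 (x) x 200 (y) x 8 mm, 4 mm steel strips along its two long edges; origin at its centre, on the axle, 68 mm above the desk. Tips about its own y axis (the cradle's y) only; its z axis is its normal. Starts tipped by 0.08 to 0.17 rad, far (+x) edge low; edges stay below 95 mm. It moves with the knob and stays where left.
- tilt_knob (a joint): Angle of the tilt knob (rad) about the vertical, growing anticlockwise seen from above, 0 where the plate is level; starts 0.7 to 1.4; stops at +-2.4. Each rad tips the plate by 0.12 rad: turning it clockwise from above raises the far edge. Stays where left; friction about 0.12 N m.
- knob_grip (a point): On the tilt knob's axis at gripping height, 111 mm above the desk. The knob is a round white plastic disc with a finely ribbed rim, 57 mm in diameter, from 87 to 117 mm above the desk; it can be gripped across at any yaw.
- bezel (a joint): Angle of the gauge's bezel (rad), about the vertical, growing anticlockwise seen from above, zero mark along the cradle's +x at 0 (and at every full turn); starts anywhere from 0.7 to 5.5; no stop within two turns either way. Stays where left; friction about 0.08 N m.
- bezel_grip (a point): On the bezel's axis at gripping height, 109 mm above the desk. The bezel is a round knurled steel rim, 65 mm in diameter, from 83 to 111 mm above the desk; can be gripped across at any yaw. Inside, 5 mm below the rim, lies the white dial face with short ticks every 30 degrees, which turns with the bezel.
- zero_mark (a point): The zero mark: the one black bar (6.5 x 8 mm, 4 mm high) standing on top of the bezel's rim. A broad black bar (7 x 6 mm) on the dial face continues it inwards, beneath the pointer's tip when they meet. This point is 25 mm from the bezel's axis, on the mark's middle line.
- pointer_tip (a point): Tip of the gauge's black pointer, 25 mm from the same axis, over the dial face; its thick round hub is on the axis. It does not turn with the bezel; it turns anticlockwise from above by 3 rad for each rad the far edge of the plate sinks, and points along the cradle's +x when the plate is level.
- book: Bystander: closed book lying flat beyond the cradle, 130 x 190 x 36 mm, loose; origin at the centre of its underside.
- mouse: Bystander: black computer mouse beside the gauge end of the cradle, 105 x 60 x 31 mm, loose; origin at the centre of its underside.
- pen_cup: Bystander: empty blue cup beyond the cradle, 72 mm in diameter, 85 mm high, loose; origin at the centre of its underside.

How it is judged:
By the outcome, as a careful person would: the job done as asked, in the order asked, and still so for the second after the job is handed in, with the robot touching nothing.
It also fails if it takes over 64 s, if anything falls off the work surface, if the arm or the gripper's body presses on something with over 40 N, if the wrist force passes 120 N, or if a joint passes its speed limit or range.

ROBOT

A 6-joint arm with a two-finger parallel gripper is mounted at the origin on the work surface. World frame = base frame: x ahead of the robot, y to its left, z up, the work surface at z = 0. Lengths are in m, angles in rad, forces in N, time in s.
With the tool pointing down it reaches from about 0.3 to 0.875 m from the base axis. Payload 6.4 kg.
Tool frame: the origin (TCP) lies where the fingers leave the gripper's body, on its centre line; the fingertips stand 64 mm ahead of it and the grasp point (between the pads) lies ahead of it (tcp_to_grasp is the z of the grasp point in the tool frame, in m); z points along the fingers, y is the line along which they close (so a half turn about z gives the same grasp; the last joint's range is limited). The gripper opens to 88 mm and grips with 3 to 60 N. Pads are 18 mm wide; open, the fingers measure 123 mm over their backs; the gripper's body (75 mm by 187 mm) begins 45 mm behind the grasp point.
Start: joints at [-1.445, 0.181, 1.607, -0, 1.354, -0.206], TCP at [0.187, -0.544, 0.303] pointing down, gripper open.
Joint ranges: [-2.99, 2.99], [-0.89, 2.07], [0.3, 2.58], [-1.14, 4.28], [0, 2.63], [-3.12, 3.12]. Speed limits (rad/s): [2.57, 2.57, 3.01, 3.14, 3.14, 3.14].

INTERFACE

Orientations are given as a rotation vector (axis times angle).
In Python, from bench import get_state, grab_frame, finish_job, tcp_to_grasp gives the robot as it stands.
- The arm moves only by the tool step_arm, never from a script. Its argument "rows" is a list of rows, each a list of 5 numbers: the gripper's target within -1 to 1 (fully open at 1, half-way at 0, shut at -1), then the shift along the tool's x, y, z in units of 40 mm (1.0 is 40 mm), then the turn about the tool's z in rad. In form: [[hand, dx, dy, dz, yaw], ...]. A call has 1 to 10 rows; each row is the pose to reach, as a shift and turn from the pose commanded when the call began, along the tool's axes at that moment; what a row does not reach only later rows make up. A row lasts 1/10 s, in which the tool goes at most 50 mm and 8.59 degrees, less where a joint would pass 70% of its speed; a pose out of reach is approached as far as the arm can. A call with a gripper value outside its range is refused whole. The fingers move at their own pace and stop on an object; "force" is the grip in N (left out, the last holds). Time passes only in rows, so rows that repeat a pose let the fingers close. It gives the time, the measured TCP pose, the force, the opening and the grip force at its end, in the units of the state.
- get_state(): the state, without advancing time (a new reading comes with each control period).
- grab_frame(name): name is "scene" or "side" or "wrist"; returns a dict with "frame" (480x640x3 uint8, red, green, blue), "z_map" (480x640 float32, m along the optical axis (not along the pixel's ray), 0 where there is no reading), "K" (3x3 intrinsics, pixels), "distortion" ([k1, k2, p1, p2, k3] as OpenCV has them; the pictures are not rectified), "extrinsics" (4x4, takes a point from camera to world coordinates). Camera axes: x right, y down, z forward; pixel columns grow to the right and rows downward; lengths in m; the calibration is good to about 2 mm. A picture is of the moment at which its call begins.
- finish_job(): hands the job in; it is judged then, once.
The state is a dict: "clock": time; "joint_positions": joint angles; "qvel": joint speeds; "effort": joint torques, N m; "ee_pos": TCP position; "tcp_rot": TCP orientation; "ft_force": force on the tool from outside, world axes, zero at the start; "ft_torque": the same for the moment, N m; "width": finger opening in m; "finger_force": force on a finger pad.
Only numpy, scipy, OpenCV 4.12 (cv2) and the standard library are available. Lean on these libraries where they do the work, as an engineer would, in place of code of your own. Each camera call takes 0.05 s, during which the arm holds its last target. There are 200 camera calls.

## Working session

There is one attempt and no reset: what is moved stays moved. The work goes in short steps, Python scripts to look and compute and a tool call to move; the robot and the scene stay as the last step left them, time stands still between calls to the robot, and variables do not carry over. Pictures are saved under pics/ and viewed, at most 10 in all, crops included, and the job is handed in when it is done.

Besides the shell and the picture viewer there is one more tool, called after ">>>" as a command line: name --pt "numbers of a row" for each row, then --argument value for the rest. step_arm: Moves the arm, as the interface text tells. Its arguments: {"type":"object","properties":{"rows":{"type":"array"},"force":{"type":"number"}},"required":["rows"]}

```bash
mkdir -p pics; cat > h.py <<'E'
import numpy as np, cv2
from bench import get_state, grab_frame, finish_job, tcp_to_grasp
def save(f,n): cv2.imwrite('pics/'+n, f['frame'][:,:,::-1])
def ray(f,uv,z):
    "pixels -> world points on plane height z"
    p=cv2.undistortPoints(np.array(uv,float).reshape(-1,1,2),np.array(f['K']),np.array(f['distortion'])).reshape(-1,2)
    E=np.array(f['extrinsics']); d=np.c_[p,np.ones(len(p))]@E[:3,:3].T; o=E[:3,3]
    return o+d*((z-o[2])/d[:,2])[:,None]
def cloud(f):
    v,u=np.mgrid[:480,:640]; p=cv2.undistortPoints(np.c_[u.ravel(),v.ravel()].astype(float).reshape(-1,1,2),np.array(f['K']),np.array(f['distortion'])).reshape(-1,2)
    z=f['z_map'].ravel(); E=np.array(f['extrinsics'])
    return ((np.c_[p,np.ones(len(p))]*z[:,None])@E[:3,:3].T+E[:3,3]).reshape(480,640,3)
def proj(f,P):
    E=np.linalg.inv(f['extrinsics']); r,_=cv2.Rodrigues(E[:3,:3])
    return cv2.projectPoints(np.array(P,float).reshape(-1,1,3),r,E[:3,3],np.array(f['K']),np.array(f['distortion']))[0].reshape(-1,2)
E
python3 - <<'E'
from h import *
s=get_state(); print(s, tcp_to_grasp)
a=grab_frame('scene'); b=grab_frame('side')
save(a,'scene0.png'); save(b,'side0.png')
for f in (a,b): print(np.round(f['extrinsics'],3), np.round(f['K'],1))
E
```

```text
{'clock': 0.0, 'joint_positions': array([-1.44530041e+00,  1.81549283e-01,  1.60796864e+00, -9.41552362e-06,
        1.35377838e+00, -2.06298218e-01]), 'qvel': array([-1.25460525e-03, -1.11450457e-03, -9.05537637e-04,  5.09166491e-04,
       -6.84000168e-04,  8.94821177e-05]), 'effort': array([-4.08767778e-05, -4.33868051e+01, -3.41851330e+01,  7.02061155e-02,
        3.80655681e-02, -1.53918209e-04]), 'ee_pos': array([ 0.18726354, -0.54322027,  0.30182442]), 'tcp_rot': array([-3.09678073e+00, -5.18515642e-01, -9.36081448e-05]), 'ft_force': array([0.72202573, 1.12375753, 0.28289694]), 'ft_torque': array([ 0.04338215, -0.03183349, -0.02560461]), 'finger_force': 0.0, 'width': 0.08816129232643163} 0.0453
[[ 0.12   0.795 -0.595  1.213]
 [ 0.993 -0.104  0.061  0.028]
 [-0.013 -0.598 -0.801  0.856]
 [ 0.     0.     0.     1.   ]] [[607.    0.  318.2]
 [  0.  607.  228.3]
 [  0.    0.    1. ]]
[[-0.996 -0.046  0.082  0.527]
 [-0.094  0.508 -0.856  0.93 ]
 [-0.002 -0.86  -0.51   0.588]
 [ 0.     0.     0.     1.   ]] [[624.6   0.  320.2]
 [  0.  624.6 246.1]
 [  0.    0.    1. ]]
```

View pics/scene0.png

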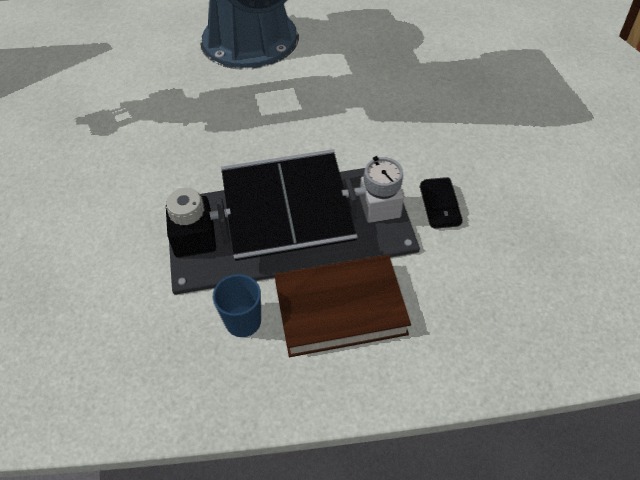

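View pics/side0.png

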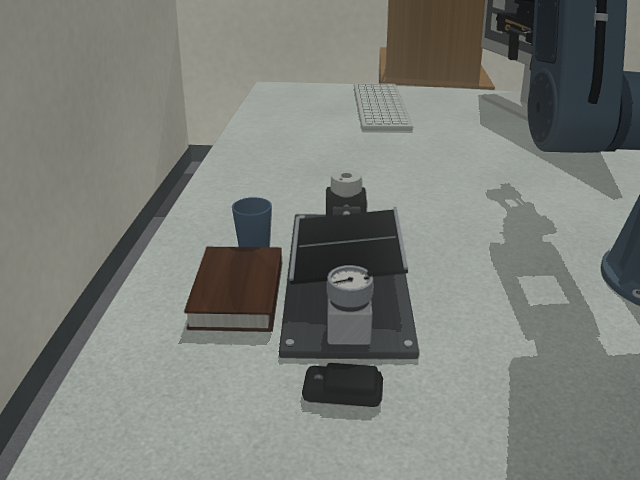

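The scene view shows the white knob at about (184,203), the gauge at (383,175) with its zero mark at (376,160), and the mouse at (440,203). The book and cup lie beyond the cradle. The side view shows the gauge at (350,285) and the knob at (346,182).

```bash
cat > m.py <<'E'
from h import *
def top(f,c,z,r=40):
    "centre of the top disc/rim by depth band, min enclosing circle"
    P=cloud(f); v,u=np.mgrid[:480,:640]
    m=(np.hypot(u-c[0],v-c[1])<r)&(abs(P[...,2]-z)<.004)&(f['z_map']>0)
    q=P[m][:,:2].astype(np.float32); (x,y),R=cv2.minEnclosingCircle(q); return np.array([x,y]),R,len(q)
E
python3 - <<'E'
from m import *
a=grab_frame('scene'); b=grab_frame('side')
for n,f,k,g in (('scene',a,(184,203),(383,175)),('side',b,(346,182),(350,285))):
    print(n,'knob',top(f,k,.117,30),'gauge',top(f,g,.111,30), 'k ray',ray(f,[k],.117),ray(f,[g],.109))
P=cloud(a); v,u=np.mgrid[:480,:640]
# plate: the black points between brackets; normal
m=(u>240)&(u<340)&(v>165)&(v<240)&(P[...,2]>.03)
q=P[m]; c=q.mean(0); n=np.linalg.svd(q-c,full_matrices=False)[2][2]; n*=np.sign(n[2]); print('plate c',c,'n',n)
E
```

```text
scene knob (array([ 0.58154964, -0.12259775]), 0.02915339544415474, 739) gauge (array([0.55516136, 0.20441456]), 0.03342292085289955, 419) k ray [[ 0.58680561 -0.1204475   0.117     ]] [[0.56340844 0.20415254 0.109     ]]
side knob (array([ 0.5795812 , -0.12172632]), 0.02988678403198719, 323) gauge (array([0.55499935, 0.20758355]), 0.033511944115161896, 436) k ray [[ 0.57788271 -0.09177095  0.117     ]] [[0.55384448 0.22393609 0.109     ]]
plate c [0.57210694 0.04784307 0.07412041] n [-0.58592081  0.07947913  0.80646133]
```

```bash
cat >> m.py <<'E'
YAW=.0746; C=np.array([.568,.042]); KN=np.array([.5805,-.1222]); GA=np.array([.5551,.206])
def tocr(P): 
    d=P[...,:2]-C; c,s=np.cos(YAW),np.sin(YAW); return np.stack([d[...,0]*c+d[...,1]*s,-d[...,0]*s+d[...,1]*c,P[...,2]],-1)
def tilt(f):
    q=tocr(cloud(f)); m=(abs(q[...,0])<.08)&(abs(q[...,1])<.085)&(q[...,2]>.045)&(q[...,2]<.1)&(f['z_map']>0); q=q[m]
    for _ in range(3):
        A=np.c_[q[:,:2],np.ones(len(q))]; s=np.linalg.lstsq(A,q[:,2],rcond=None)[0]; r=q[:,2]-A@s; q=q[abs(r)<2.5*r.std()]
    return -np.arctan(s[0]),s[1],s[2],r.std(),len(q)
def gauge(f,GA=GA):
    "angles of zero bar (on rim) and pointer, cradle frame, from dark pixels; rays to their heights"
    g=cv2.cvtColor(f['frame'],cv2.COLOR_RGB2GRAY); v,u=np.mgrid[:480,:640]; uv=np.c_[u.ravel(),v.ravel()]; o={}
    for n,z,lo,hi in (('mark',.115,.025,.033),('face',.1065,.012,.022)):
        p=ray(f,uv,z)[:,:2]-GA; r=np.hypot(*p.T); m=(r>lo)&(r<hi)&(g.ravel()<60); q=p[m]
        a=np.arctan2(q[:,1],q[:,0])-YAW; o[n]=(len(q),np.angle(np.exp(1j*a).sum()),abs(np.exp(1j*a).mean()) if len(q) else 0)
    return o
E
python3 - <<'E'
from m import *
for n in ('scene','side'):
    f=grab_frame(n); print(n,tilt(f),gauge(f))
    x,y=(383,175) if n=='scene' else (350,285)
    cv2.imwrite(f'pics/g_{n}.png',cv2.resize(f['frame'][y-35:y+35,x-35:x+35,::-1],(500,500),interpolation=cv2.INTER_CUBIC))
a=cv2.imread('pics/g_scene.png');b=cv2.imread('pics/g_side.png');cv2.imwrite('pics/g.png',cv2.resize(np.hstack([a,b]),(800,400)))
E
```

```text
scene (np.float64(0.1246447753033229), np.float64(-0.00011987712494791747), np.float64(0.07161563022418871), np.float64(0.0014768464787592913), 8118) {'mark': (17, np.float64(-2.8595521150525656), np.float64(0.5260841428008253)), 'face': (11, np.float64(0.7197477905582803), np.float64(0.292913885968588))}
side (np.float64(0.12398905589162647), np.float64(0.0005067140642411039), np.float64(0.07098484811620498), np.float64(0.0009027133394986248), 4929) {'mark': (182, np.float64(-1.772859626602426), np.float64(0.5944989466472892)), 'face': (10, np.float64(0.38279992250538025), np.float64(0.6030009343072381))}
```

View pics/g.png

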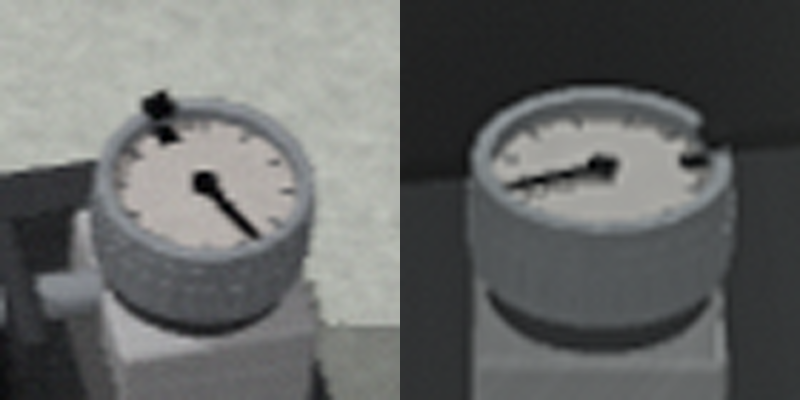

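The left crop (scene) shows the zero mark at top-left, crop (160,105), which is scene (376,158). The pointer tip is at crop (257,236), which is scene (393,181). The plate is tipped 0.124 rad, so the knob is at about 1.04 rad. The mark is almost opposite the pointer.

>>> step_arm --pt "1 1.2 -0.6 0 0" --pt "1 2.4 -1.3 0 0" --pt "1 3.6 -1.9 0 0" --pt "1 4.8 -2.5 0 0" --pt "1 6 -3.2 0 0" --pt "1 7.2 -3.8 0 0" --pt "1 8.4 -4.4 0 0" --pt "1 9.6 -5.1 0 0" --pt "1 10.8 -5.7 0.5 0" --pt "1 11.8 -6.3 1 0" --force 25

```text
clock: 1.3
ee_pos: [0.5274, -0.1793, 0.2768]
tcp_rot: [3.096, 0.519, 0.004]
ft_force: [1.4, -0.7, 0.0]
width: 0.0877
finger_force: 0.0
```

```bash
cat >> m.py <<'E'
def go(P,z,psi=None):
    "shift in move units from the pose now to P at grasp height z, with tool x at world angle psi"
    from scipy.spatial.transform import Rotation as R
    s=get_state(); M=R.from_rotvec(s['tcp_rot']).as_matrix(); t=np.array([*P,z+tcp_to_grasp]); now=np.arctan2(M[1,0],M[0,0])
    print('clock',s['clock'],'tcp',s['ee_pos'],'psi',now,'j',np.round(s['joint_positions'],2),'units',np.round(M.T@(t-s['ee_pos'])/.04,2),'yaw',None if psi is None else now-psi,'w',s['width'])
E
python3 -c "
from m import *
go(KN,.16)"
```

```text
clock 1.3 tcp [ 0.5274193  -0.1793379   0.27677177] psi 0.3320692389258375 j [-0.54  0.16  1.68 -0.    1.29  0.7 ] units [ 1.72 -0.92  1.79] yaw None w 0.08770561916530008
```

>>> step_arm --pt "1 0.9 -0.45 0.6 0" --pt "1 0.9 -0.45 0.6 0" --pt "1 0.9 -0.45 0.6 0"

```text
clock: 1.6
ee_pos: [0.5537, -0.1511, 0.2509]
tcp_rot: [-3.097, -0.522, 0.003]
ft_force: [-0.9, 0.4, 0.0]
width: 0.0884
finger_force: 0.0
```

```bash
python3 -c "
from m import *
f=grab_frame('wrist'); save(f,'w0.png'); print(np.round(f['extrinsics'],3)); print(top(f,proj(f,[[*KN,.117]])[0],.117,150)); print(proj(f,[[*KN,.117]]))
go(KN,.111)"
```

```text
[[ 0.328 -0.907 -0.265  0.621]
 [-0.945 -0.315 -0.09  -0.128]
 [-0.002  0.28  -0.96   0.333]
 [ 0.     0.     0.     1.   ]]
(array([ 0.57982725, -0.121943  ]), 0.029263440519571304, 7994)
[[286.15675725 194.70565432]]
clock 1.65 tcp [ 0.55366767 -0.1521829   0.25183985] psi 0.3324935701295783 j [-0.47  0.23  1.66 -0.    1.26  0.76] units [ 0.88 -0.49  2.39] yaw None w 0.08831518053283048
```

View pics/w0.png

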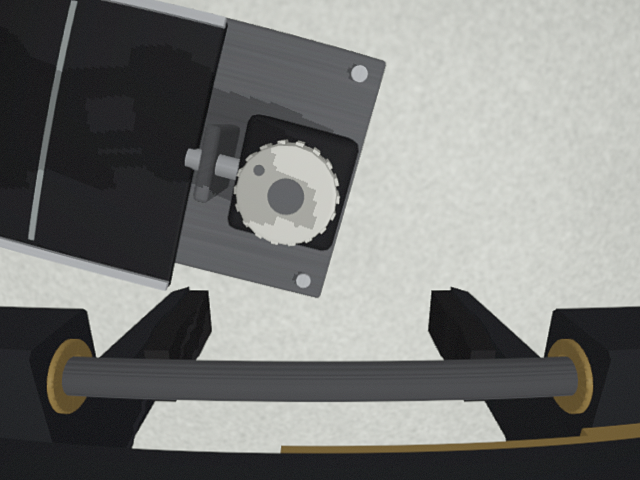

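The wrist picture shows the knob at (287,193) with an empty margin around it, and the fingers are ahead of it at row 330. Next I centre over the knob, go down and close.

>>> step_arm --pt "1 0.45 -0.25 0.2 0" --pt "1 0.87 -0.49 0.5 0" --pt "1 0.87 -0.49 0.9 0" --pt "1 0.87 -0.49 1.3 0" --pt "1 0.87 -0.49 1.7 0" --pt "1 0.87 -0.49 2.1 0" --pt "1 0.87 -0.49 2.39 0" --pt "1 0.87 -0.49 2.39 0" --pt "1 0.87 -0.49 2.39 0"

```text
clock: 2.55
ee_pos: [0.5803, -0.1224, 0.1561]
tcp_rot: [-3.098, -0.518, 0.0]
ft_force: [-0.5, 0.1, 0.5]
width: 0.0877
finger_force: 0.0
```

```bash
python3 -c "
from m import *
go(KN,.111)"
```

```text
clock 2.55 tcp [ 0.58026882 -0.12236973  0.15608373] psi 0.3315178680780283 j [-0.41  0.39  1.67  0.    1.09  0.83] units [ 0.01 -0.   -0.01] yaw None w 0.08770970645702625
```

>>> step_arm --pt "-1 0 0 0 0" --pt "-1 0 0 0 0" --pt "-1 0 0 0 0" --pt "-1 0 0 0 0" --pt "-1 0 0 0 0" --pt "-1 0 0 0 0" --force 25

```text
clock: 3.15
ee_pos: [0.5804, -0.1221, 0.1566]
tcp_rot: [3.098, 0.519, 0.001]
ft_force: [-0.5, 1.0, 2.8]
width: 0.0553
finger_force: 25.0
```

>>> step_arm --pt "-1 0 0 0 0.12" --pt "-1 0 0 0 0.24" --pt "-1 0 0 0 0.36" --pt "-1 0 0 0 0.48" --pt "-1 0 0 0 0.6" --pt "-1 0 0 0 0.72" --pt "-1 0 0 0 0.84" --pt "-1 0 0 0 0.96" --pt "-1 0 0 0 1.03" --pt "-1 0 0 0 1.03"

```text
clock: 4.15
ee_pos: [0.5804, -0.1226, 0.1565]
tcp_rot: [2.951, -1.075, 0.001]
ft_force: [-1.3, -1.5, 2.7]
width: 0.0555
finger_force: 25.0
```

```bash
python3 -c "
from m import *
go(KN,.111); print(get_state()['finger_force'])
for n in ('scene','side'): print(tilt(grab_frame(n)))"
```

```text
clock 4.15 tcp [ 0.58035266 -0.12259621  0.15653705] psi -0.698907741383173 j [-0.41  0.39  1.67 -0.    1.09  1.86] units [-0.   -0.01  0.01] yaw None w 0.0555175758230648
25.000620698556304
(np.float64(0.0007775206859482505), np.float64(-0.000501240521141047), np.float64(0.07158941489366995), np.float64(0.001329268059860825), 7367)
(np.float64(9.071550086471274e-05), np.float64(0.0007450173293320067), np.float64(0.07111932287959578), np.float64(0.0008926405390484074), 4882)
```

>>> step_arm --pt "1 0 0 0 1.03" --pt "1 0 0 0 0" --pt "1 0 0 0 0" --pt "1 0 0 0 0"

```text
clock: 4.65
ee_pos: [0.5802, -0.122, 0.1559]
tcp_rot: [-2.951, 1.077, 0.001]
ft_force: [-0.9, 0.3, 0.4]
width: 0.0856
finger_force: 0.0
```

My first row carried a stray turn of 1.03, so the knob may have moved as the fingers opened. I'll measure the plate again.

```bash
python3 -c "
from m import *
go(KN,.111)
for n in ('scene','side'): print(tilt(grab_frame(n)))"
```

```text
clock 4.65 tcp [ 0.58017824 -0.12200506  0.15592895] psi -0.699715204578556 j [-0.41  0.39  1.67  0.    1.09  1.86] units [ 0.01 -0.   -0.01] yaw None w 0.08555166721213789
(np.float64(-0.00014343019568647275), np.float64(2.5377851349345226e-05), np.float64(0.07157690212842999), np.float64(0.0013451225348974972), 7343)
(np.float64(-0.0008886940376777296), np.float64(0.0006421981858528159), np.float64(0.0711035756894404), np.float64(0.0008559945639565488), 4862)
```

The plate is still level to within 0.001 rad, so the slip did no harm. Next I rise and go over to the gauge.

>>> step_arm --pt "1 0 0 -0.6 0" --pt "1 0 0 -1.4 0" --pt "1 -0.6 -0.5 -2.2 -0.1" --pt "1 -1.5 -1.2 -2.4 -0.2" --pt "1 -2.4 -1.9 -2.4 -0.3" --pt "1 -3.3 -2.6 -2.4 -0.4" --pt "1 -4.2 -3.4 -2.4 -0.5" --pt "1 -5.1 -4.1 -2.4 -0.6" --pt "1 -5.9 -4.7 -2.4 -0.7" --pt "1 -6.5 -5.2 -2.4 -0.7"

```text
clock: 5.75
ee_pos: [0.5138, 0.2066, 0.2523]
tcp_rot: [-3.141, -0.008, 0.0]
ft_force: [0.1, -0.2, -0.0]
width: 0.0883
finger_force: 0.0
```

>>> step_arm --pt "1 0 0 0 0" --pt "1 0 0 0 0"

```text
clock: 5.95
ee_pos: [0.5146, 0.2047, 0.2521]
tcp_rot: [3.141, 0.005, 0.0]
ft_force: [-0.9, -0.2, 1.3]
width: 0.088
finger_force: 0.0
```

```bash
python3 -c "
from m import *
f=grab_frame('wrist'); save(f,'w1.png'); print(top(f,proj(f,[[*GA,.111]])[0],.111,130)); print(proj(f,[[*GA,.111]])); print(gauge(f))
print(tilt(grab_frame('scene')),tilt(grab_frame('side')))
go(GA,.109,0)"
```

```text
(array([0.55463922, 0.20690048]), 0.03225748986005783, 4121)
[[317.68493148 182.58227575]]
{'mark': (153, np.float64(-2.932990544714942), np.float64(0.9971379862372926)), 'face': (99, np.float64(0.015408610851087346), np.float64(0.5578676339575125))}
(np.float64(7.896947527883327e-05), np.float64(-0.0004240789794902333), np.float64(0.0715980262569183), np.float64(0.0013160881061889446), 7390) (np.float64(0.000210109982665588), np.float64(-9.211447260017158e-05), np.float64(0.07109272022234477), np.float64(0.0009014272014368895), 4393)
clock 6.1 tcp [0.51518987 0.20319376 0.25214873] psi 8.201178945985605e-05 j [ 0.16  0.18  1.71 -0.    1.25  1.73] units [ 1.   -0.07  2.45] yaw 8.201178945985605e-05 w 0.0881109068103742
```

View pics/w1.png

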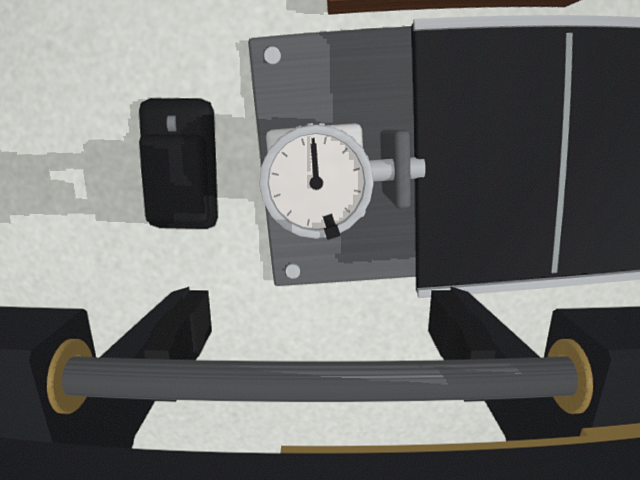

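The wrist picture shows the gauge at (317,182), the pointer tip at (313,138) and the zero mark at (332,227). The mark sits at -2.93 rad in the cradle frame, so the bezel needs a 2.93 rad anticlockwise turn.

>>> step_arm --pt "1 0.5 -0.04 0.2 0" --pt "1 1 -0.08 0.5 0" --pt "1 1 -0.08 0.9 0" --pt "1 1 -0.08 1.3 0" --pt "1 1 -0.08 1.7 0" --pt "1 1 -0.08 2.1 0" --pt "1 1 -0.08 2.44 0" --pt "1 1 -0.08 2.44 0"

```text
clock: 6.9
ee_pos: [0.5533, 0.2072, 0.152]
tcp_rot: [3.141, 0.003, -0.007]
ft_force: [-0.1, -0.8, 0.9]
width: 0.0882
finger_force: 0.0
```

>>> step_arm --pt "-1 0 0 0 0" --pt "-1 0 0 0 0" --pt "-1 0 0 0 0" --pt "-1 0 0 0 0" --pt "-1 0 0 0 0" --pt "-1 0 0 0 0" --force 25

```text
clock: 7.5
ee_pos: [0.5554, 0.2069, 0.1555]
tcp_rot: [3.141, 0.003, 0.002]
ft_force: [-0.8, -5.2, 4.1]
width: 0.0633
finger_force: 25.0
```

>>> step_arm --pt "-1 0 0 0 -0.12" --pt "-1 0 0 0 -0.26" --pt "-1 0 0 0 -0.4" --pt "-1 0 0 0 -0.54" --pt "-1 0 0 0 -0.68" --pt "-1 0 0 0 -0.82" --pt "-1 0 0 0 -0.96" --pt "-1 0 0 0 -1.1" --pt "-1 0 0 0 -1.2" --pt "-1 0 0 0 -1.2"

```text
clock: 8.5
ee_pos: [0.5552, 0.2073, 0.1555]
tcp_rot: [2.589, 1.778, 0.001]
ft_force: [-1.9, -4.2, 4.8]
width: 0.0633
finger_force: 25.0
```

```bash
python3 -c "
from m import *
go(GA,.109,2.93); print(get_state()['finger_force'])"
```

```text
clock 8.5 tcp [0.55516171 0.20734067 0.15551291] psi 1.2033415656610882 j [ 0.16  0.39  1.67 -0.    1.08  0.53] units [-0.03  0.01  0.03] yaw -1.726658434338912 w 0.06331130381850678
25.000483095645905
```

>>> step_arm --pt "-1 0 0 0 -0.12" --pt "-1 0 0 0 -0.26" --pt "-1 0 0 0 -0.4" --pt "-1 0 0 0 -0.54" --pt "-1 0 0 0 -0.68" --pt "-1 0 0 0 -0.82" --pt "-1 0 0 0 -0.96" --pt "-1 0 0 0 -1.1" --pt "-1 0 0 0 -1.2" --pt "-1 0 0 0 -1.2"

```text
clock: 9.5
ee_pos: [0.5547, 0.2072, 0.1555]
tcp_rot: [-1.134, -2.93, 0.001]
ft_force: [-3.6, -3.9, 7.1]
width: 0.0632
finger_force: 25.0
```

>>> step_arm --pt "-1 0 0 0 -0.12" --pt "-1 0 0 0 -0.26" --pt "-1 0 0 0 -0.4" --pt "-1 0 0 0 -0.5" --pt "-1 0 0 0 -0.53" --pt "-1 0 0 0 -0.53" --pt "-1 0 0 0 -0.53"

```text
clock: 10.2
ee_pos: [0.5546, 0.207, 0.1555]
tcp_rot: [-0.331, -3.124, 0.002]
ft_force: [-4.9, -4.8, 8.6]
width: 0.063
finger_force: 25.0
```

```bash
python3 -c "
from m import *
go(GA,.109,2.93)"
```

```text
clock 10.2 tcp [0.55461959 0.20701341 0.1555083 ] psi 2.930173106319128 j [ 0.16  0.39  1.67 -0.    1.09 -1.2 ] units [-0.02 -0.02  0.03] yaw 0.00017310631912792473 w 0.06300377810420606
```

>>> step_arm --pt "1 0 0 0 0" --pt "1 0 0 0 0" --pt "1 0 0 0 0" --pt "1 0 0 0 0"

```text
clock: 10.6
ee_pos: [0.5548, 0.2078, 0.1544]
tcp_rot: [-0.329, -3.124, -0.0]
ft_force: [-0.0, 0.2, 0.9]
width: 0.0882
finger_force: 0.0
```

>>> step_arm --pt "1 0 0 -0.5 0" --pt "1 0 0 -1.2 0" --pt "1 0 0 -1.9 0" --pt "1 -0.5 0 -2.4 0" --pt "1 -1 0 -2.4 0" --pt "1 -1 0 -2.4 0" --pt "1 -1 0 -2.4 0"

```text
clock: 11.3
ee_pos: [0.5933, 0.1992, 0.2497]
tcp_rot: [-0.329, -3.122, 0.0]
ft_force: [-1.3, 0.3, -0.6]
width: 0.088
finger_force: 0.0
```

```bash
python3 -c "
from m import *
f=grab_frame('wrist'); save(f,'w2.png'); T=top(f,proj(f,[[*GA,.111]])[0],.111,130); print(T); c=proj(f,[[*GA,.111]])[0]; print(c,gauge(f),gauge(f,T[0]))
x,y=c.astype(int); cv2.imwrite('pics/w2c.png',cv2.resize(f['frame'][y-75:y+75,x-75:x+75,::-1],(600,600),interpolation=cv2.INTER_CUBIC))
print(tilt(grab_frame('scene')),tilt(grab_frame('side')))
go(GA,.109,2.93)"
```

```text
(array([0.55496669, 0.20702155]), 0.03232820704579353, 4007)
[316.83716387 187.59548942] {'mark': (194, np.float64(-0.19337523793665262), np.float64(0.8185111205743538)), 'face': (90, np.float64(0.06469058876912026), np.float64(0.9983576815828339))} {'mark': (174, np.float64(-0.09872327934480976), np.float64(0.8929773342139105)), 'face': (90, np.float64(0.006374481136097807), np.float64(0.998266715770001))}
(np.float64(1.146525621167947e-05), np.float64(8.399637745189203e-05), np.float64(0.07158100235763477), np.float64(0.0013206858065042003), 7361) (np.float64(-0.0005713707523159778), np.float64(0.00047947761697916813), np.float64(0.07110330425094939), np.float64(0.0009019411516447956), 4386)
clock 11.45 tcp [0.59278117 0.19947144 0.24960128] psi 2.9321706254429 j [ 0.14  0.34  1.52  0.    1.28 -1.23] units [ 0.95 -0.03  2.38] yaw 0.0021706254428996985 w 0.08798485401293826
```

View pics/w2c.png

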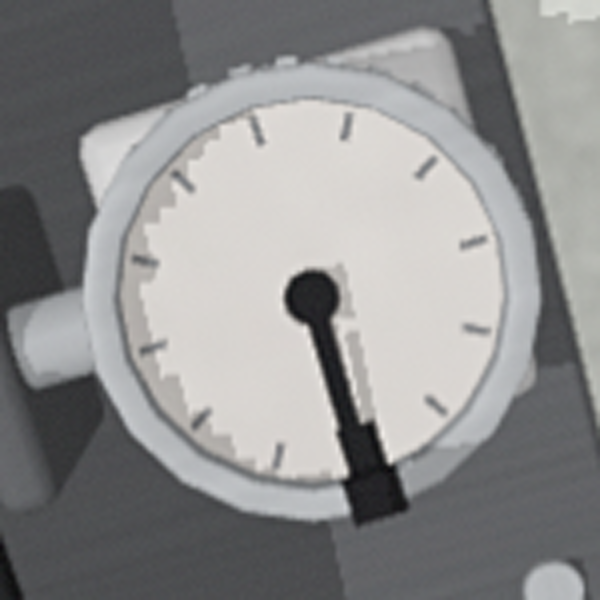

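The crop shows the pointer running from the hub at (312,297) to its tip at about (352,425), with the dial bar at (357,450) and the rim mark at (376,498) continuing it. I'll check the remaining error with numbers.

```bash
python3 - <<'E'
from m import *
f=grab_frame('wrist'); g=cv2.cvtColor(f['frame'],cv2.COLOR_RGB2GRAY)
c=proj(f,[[*GA,.111]])[0]
b=cv2.inRange(g,0,45); n,l,st,_=cv2.connectedComponentsWithStats(b)
x0,y0=(c-75).astype(int); s=4
hub=(int(x0+312/s),int(y0+297/s)); k=l[hub[1],hub[0]]; print('blob',st[k])
v,u=np.where(l==k); uv=np.c_[u,v].astype(float)
def polar(z,G):
    p=ray(f,uv,z)[:,:2]-G; return p,np.hypot(*p.T)
# hub centre on pointer plane
zp=.109
p,r=polar(zp,GA); h=GA+p[r<.006].mean(0)
for _ in range(3): p,r=polar(zp,h); h=h+p[r<.0055].mean(0)
print('hub',h)
for G in (h,np.array([.555,.2069])):
  for nme,z,lo,hi in (('pointer',.109,.007,.0165),('bar',.106,.0205,.0245),('mark',.115,.0265,.033)):
    p,r=polar(z,G); q=p[(r>lo)&(r<hi)]; a=np.arctan2(q[:,1],q[:,0])-YAW; print(nme,len(q),round(a.mean(),4),round(a.std(),3))
E
```

```text
blob [313 181  30  63 471]
hub [0.5553556  0.20705535]
pointer 66 0.0008 0.061
bar 55 0.0334 0.061
mark 100 0.0374 0.074
pointer 65 0.0121 0.059
bar 54 0.0384 0.06
mark 108 0.0409 0.073
```

The mark stands about 0.035 rad (0.8 mm) anticlockwise of the pointer. I'll regrip and turn it back by that amount.

>>> step_arm --pt "1 0.5 0 0.2 0" --pt "1 1 0 0.6 0" --pt "1 1 0 1 0" --pt "1 1 0 1.4 0" --pt "1 1 0 1.8 0" --pt "1 1 0 2.2 0" --pt "1 1 0 2.4 0" --pt "1 1 0 2.4 0" --pt "1 1 0 2.4 0"

```text
clock: 12.4
ee_pos: [0.5552, 0.2075, 0.1547]
tcp_rot: [0.329, 3.124, 0.0]
ft_force: [-0.6, 0.1, 0.1]
width: 0.0881
finger_force: 0.0
```

>>> step_arm --pt "-1 0 0 0 0" --pt "-1 0 0 0 0" --pt "-1 0 0 0 0" --pt "-1 0 0 0 0" --pt "-1 0 0 0 0" --pt "-1 0 0 0 0.02" --pt "-1 0 0 0 0.035" --pt "-1 0 0 0 0.035" --pt "-1 0 0 0 0.035"

```text
clock: 13.3
ee_pos: [0.555, 0.2069, 0.1551]
tcp_rot: [0.384, 3.118, -0.002]
ft_force: [-2.1, -5.3, 4.4]
width: 0.0634
finger_force: 25.0
```

>>> step_arm --pt "1 0 0 0 0" --pt "1 0 0 0 0" --pt "1 0 0 0 0" --pt "1 0 0 0 0"

```text
clock: 13.7
ee_pos: [0.5547, 0.2078, 0.1544]
tcp_rot: [-0.383, -3.118, -0.0]
ft_force: [-0.4, -0.3, -0.1]
width: 0.0881
finger_force: 0.0
```

>>> step_arm --pt "1 0 0 -0.5 0" --pt "1 0 0 -1.2 0" --pt "1 0 0 -1.9 0" --pt "1 -0.5 0 -2.4 0" --pt "1 -1 0 -2.4 0" --pt "1 -1 0 -2.4 0" --pt "1 -1 0 -2.4 0"

```text
clock: 14.4
ee_pos: [0.593, 0.1978, 0.2498]
tcp_rot: [-0.384, -3.116, 0.0]
ft_force: [-0.6, 0.4, -0.1]
width: 0.0883
finger_force: 0.0
```

```bash
python3 - <<'E'
from m import *
f=grab_frame('wrist'); g=cv2.cvtColor(f['frame'],cv2.COLOR_RGB2GRAY)
b=cv2.inRange(g,0,45); n,l,st,_=cv2.connectedComponentsWithStats(b)
hub=proj(f,[[.5553,.207,.109]])[0].astype(int); k=l[hub[1],hub[0]]; print('blob',st[k])
v,u=np.where(l==k); uv=np.c_[u,v].astype(float)
def polar(z,G):
    p=ray(f,uv,z)[:,:2]-G; return p,np.hypot(*p.T)
h=np.array([.5553,.207])
for _ in range(4): p,r=polar(.109,h); h=h+p[r<.0055].mean(0)
print('hub',h)
for nme,z,lo,hi in (('pointer',.109,.007,.0165),('bar',.106,.0205,.0245),('mark',.115,.0265,.033)):
    p,r=polar(z,h); q=p[(r>lo)&(r<hi)]; a=np.arctan2(q[:,1],q[:,0])-YAW; print(nme,len(q),round(a.mean(),4),round(a.std(),3))
x,y=hub; cv2.imwrite('pics/w3c.png',cv2.resize(f['frame'][y-75:y+75,x-75:x+75,::-1],(600,600),interpolation=cv2.INTER_CUBIC))
S=grab_frame('scene'); save(S,'scene1.png'); print(tilt(S),get_state()['clock'])
E
```

```text
blob [313 180  30  63 478]
hub [0.55527581 0.20709047]
pointer 62 -0.0028 0.056
bar 59 -0.0054 0.065
mark 101 -0.0035 0.075
(np.float64(-0.00029485067096571906), np.float64(1.7609744243751724e-05), np.float64(0.07159580653056039), np.float64(0.0013481340736966542), 7384) 14.5
```

View pics/w3c.png

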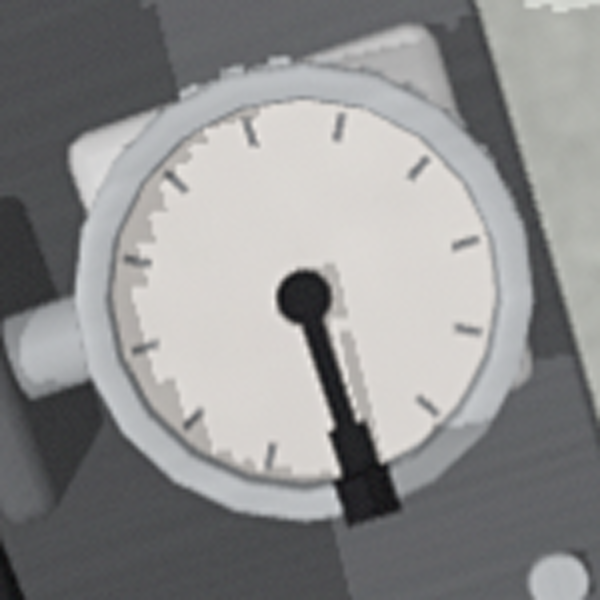

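View pics/scene1.png

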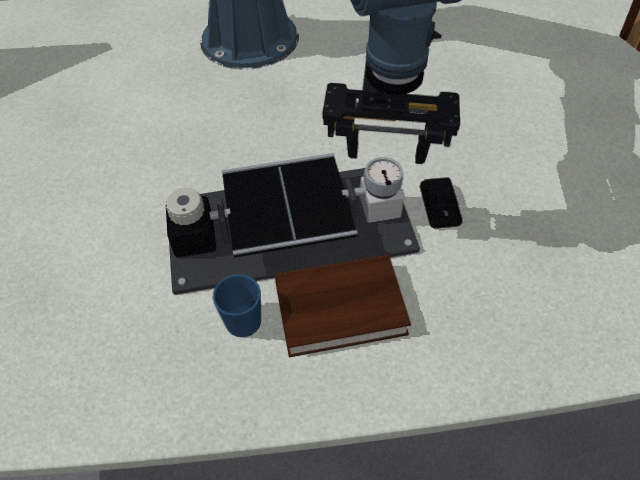

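The crop shows the pointer from hub (303,297), the dial bar at (350,445) and the rim mark at (368,497) in one line, agreeing to 0.003 rad. The scene shows the plate level, the book, mouse and cup where they were, and the gripper well above everything.

```bash
python3 -c "
from bench import finish_job; print(finish_job())"
```

```text
the job is handed in; nothing more can be done
None
```

I handed the job in at about 14.5 s: by camera the plate is level to within 0.001 rad, the zero mark is at the pointer tip to about 0.003 rad, the gripper is clear of everything, and the book, mouse and cup are where they were.

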